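Weigh the nickel strip coil with the forked spatula

ROBOT

A 6-joint arm with a two-finger parallel gripper is mounted at the origin on the work surface. World frame = base frame: x ahead of the robot, y to its left, z up, the work surface at z = 0. Lengths are in m, angles in rad, forces in N, time in s.
With the tool pointing down it reaches from about 0.25 to 0.725 m from the base axis. Payload 4 kg.
Tool frame: the origin (TCP) lies on the centre line of the jaws, within the pads' length; the fingertips stand 14 mm ahead of it and the grasp point (between the pads) lies 5 mm behind it; z points along the fingers, x is the direction in which the jaws open and shut, and the axes are right-handed (so a half turn about z gives the same grasp; the last joint's range is limited). The gripper opens to 85 mm and grips with 20 to 120 N. Pads are 22 mm wide; open, the fingers measure 114 mm over their backs; the gripper's body (76 mm by 85 mm) begins 54 mm behind the grasp point. The pads swing forward as they close: fully open they stand 13 mm farther back than shut.
Start: joints at [1.184, 0.241, 0.005, 1.335, 0, 1.571], TCP at [0.189, 0.463, 0.245] pointing down, gripper open.
Joint ranges: [-2.72, 2.72], [-1.05, 1.87], [-1.09, 1.28], [-1.99, 2.15], [-1.42, 1.44], [-3.14, 3.14]. Speed limits (rad/s): [2.79, 2.79, 3.14, 3.14, 3.14, 3.14].

INTERFACE

Orientations are given as a unit quaternion [x, y, z, w].
In Python, from workcell import bot gives the robot as it stands.
- The arm moves only by the tool play_rows, never from a script. Its argument "motion" is a list of rows, each an object with "fingers": the closure, from -1 (fully open) to 1 (shut), so that 0 is half open; "translation": the shift along the tool's x, y, z in cm, a list of three; "roll": the turn about the tool's z in degrees. A call has 1 to 20 rows; each row is the pose to reach, as a shift and turn from the pose commanded when the call began, along the tool's axes at that moment; what a row does not reach only later rows make up. A row lasts 1/12 s, in which the tool goes at most 41.7 mm and 7.16 degrees, less where a joint would pass 70% of its speed; a pose out of reach is approached as far as the arm can. A call with a gripper value outside its range is refused whole. The fingers move at their own pace and stop on an object; the grip force is fixed at half the most. Time passes only in rows, so rows that repeat a pose let the fingers close. It gives the time, the measured TCP pose, the force and the opening at its end, in the units of the state.
- bot.get_obs(): the state, without advancing time (a new reading comes with each control period).
- bot.camera(name): name is "scene" or "top"; returns a dict with "pixels" (420x560x3 uint8, red, green, blue), "intrinsics" (3x3 intrinsics, pixels), "world_to_cam" (4x4, takes a point from world to camera coordinates). Camera axes: x right, y down, z forward; pixel columns grow to the right and rows downward; lengths in m; the calibration is good to about 2 mm. A picture is of the moment at which its call begins. There is no depth.
- bot.job_done(): hands the job in, once; it reports no verdict.
The state is a dict: "clock": time; "joint_pos": joint angles; "joint_vel": joint speeds; "tau": joint torques, N m; "eef_pos": TCP position; "tool_rot": TCP orientation; "ft_force": force on the tool from outside, world axes, zero at the start; "ft_torque": the same for the moment, N m; "grip_width": finger opening in m.
Only numpy, scipy, OpenCV 4.12 (cv2) and the standard library are available. Lean on these libraries where they do the work, as an engineer would, in place of code of your own. Each camera call takes 0.05 s, during which the arm holds its last target. There are 200 camera calls.

TASK

Weigh what is left of the nickel strip: with the forked spatula, slide the tines under the wound coil on the stand, lift it level off its spindle and set it down centred and flat on the round rest of the scale. The bare coil must not be touched with the gripper, tipped or dropped. Then draw the spatula out and lay it flat on a clear part of the bench, leaving the other things where they are.

Things in the scene. Friction and masses are not known exactly. Their poses are not given: they have to be found in the camera images.
- spatula: Forked steel spatula, 180 mm long, 88 mm wide, 0.3 kg, lying flat. Origin: middle of its underside; x points to the tine tips, z up. Blade 3 mm thick: plate from x=-90 to 10 mm, then two flat tines to x=90 mm, each 14 mm wide, with a 60 mm slot between them. A wooden handle bar stands above the plate on two posts (at x=-75 and -15 mm, each 12 mm by 14 mm).
- spatula_grip (a point): Centre of the spatula's level wooden handle bar's grip, at x=-35, z=62 mm in the spatula's frame, same axes. The bar runs along x from -85 to 5 mm (spatula frame), is 24 mm wide (y) and 24 mm high (z=50 to 74 mm).
- spatula_seat (a point): Point on the blade's upper face midway between the tines, at x=45, y=0, z=3 mm in the spatula's frame: where the coil's centre belongs when it rides on the tines.
- coil: Flat wound coil of bare nickel strip: ring of 90 mm outer diameter, 36 mm hole, 8 mm thick, about 0.28 kg. Origin: centre of its underside, z along its axis. It starts lying on the stand's hub with the spindle through its hole.
- stand: Fixed pay-off stand, round about its z axis; origin at the centre of its underside, on the bench. Foot disc 130 mm diameter, 10 mm thick; hub 48 mm diameter, z=10 to 24 mm, on which the coil lies (a 14 mm gap between foot and coil all around the hub); upright spindle 28 mm diameter, z=24 to 64 mm.
- stand_hub (a point): Centre of the hub's upper face, 24 mm above the bench.
- scale: Fixed bench scale, 150 mm square; origin at the centre of its underside. Its square pan (130 mm) has its top at z=44 mm; in the middle of the pan stands a round flat-topped rest, 48 mm diameter, from z=44 to z=58 mm. Nothing stands above the rest.
- scale_rest (a point): Centre of the rest's flat top, 58 mm above the bench.
- cell_block: Bystander: block of upright lilac cells in black holders, 66 mm (x) by 107 mm (y), 71 mm high; origin at the centre of its underside.
- tape_roll: Bystander: brown tape roll lying flat, 96 mm outer diameter, 24 mm high; origin at the centre of its underside.
- solvent_bottle: Bystander: white bottle, 60 mm diameter, 150 mm high; origin at the centre of its underside.

How it is judged:
By the outcome, as a careful person would: the job done as asked, in the order asked, and still so for the second after the job is handed in, with the robot touching nothing.
It also fails if it takes over 64 s, if anything falls off the work surface, if the arm or the gripper's body presses on something with over 40 N, if the wrist force passes 120 N, or if a joint passes its speed limit or range.

## Working session

There is one attempt and no reset: what is moved stays moved. The work goes in short steps, Python scripts to look and compute and a tool call to move; the robot and the scene stay as the last step left them, time stands still between calls to the robot, and variables do not carry over. Pictures are saved under pics/ and viewed, about 8 in all and at most 12, crops included, and the job is handed in when it is done.

Besides the shell and the picture viewer there is one more tool, called as name(argument=value, ...), one argument or row to a line, values as JSON. play_rows: Moves the arm, as the interface text tells. Its arguments: {"type":"object","properties":{"motion":{"type":"array","items":{"type":"object","properties":{"fingers":{"type":"number"},"translation":{"type":"array","items":{"type":"number"}},"roll":{"type":"number"}}}}},"required":["motion"]}

```bash
mkdir -p pics; python3 - <<'E'
from workcell import bot
import cv2,numpy as np
print(bot.get_obs())
for n in("top","scene"):
    c=bot.camera(n);cv2.imwrite(f"pics/{n}0.png",c["pixels"][:,:,::-1]);print(n,c["intrinsics"].tolist(),np.round(c["world_to_cam"],4).tolist())
E
```

```text
{'clock': 0.0, 'joint_pos': array([1.18404479e+00, 2.41430904e-01, 3.69837180e-03, 1.33519634e+00,
       2.36672030e-05, 1.57080360e+00]), 'joint_vel': array([ 0.0019633 , -0.00141535, -0.00040461,  0.0007979 ,  0.00142194,
       -0.00163333]), 'tau': array([ 3.11833537e-04, -3.72317791e+01,  2.52408224e+01,  1.68437522e-02,
       -1.61852910e-06, -7.72960277e-06]), 'eef_pos': array([0.18835302, 0.46250359, 0.24439411]), 'tool_rot': array([ 8.29815362e-01,  5.58037032e-01, -8.91410785e-04,  5.85207779e-04]), 'ft_force': array([ 0.53092457, -0.06201373,  0.08940895]), 'ft_torque': array([ 0.00038372,  0.05668729, -0.00142201]), 'grip_width': 0.08547840190311454}
top [[446.42964467940163, 0.0, 275.7223527250541], [0.0, 446.42964467940163, 213.4352680221187], [0.0, 0.0, 1.0]] [[-0.0173, -0.9997, 0.0144, 0.0204], [-0.9953, 0.0159, -0.0952, 0.5514], [0.095, -0.016, -0.9954, 1.1805], [0.0, 0.0, 0.0, 1.0]]
scene [[392.06800581444986, 0.0, 276.79761630179013], [0.0, 392.06800581444986, 211.581072776442], [0.0, 0.0, 1.0]] [[-0.7519, 0.6593, 0.004, 0.4049], [0.483, 0.555, -0.6773, -0.2175], [-0.4488, -0.5073, -0.7357, 1.6364], [0.0, 0.0, 0.0, 1.0]]
```

View pics/top0.png

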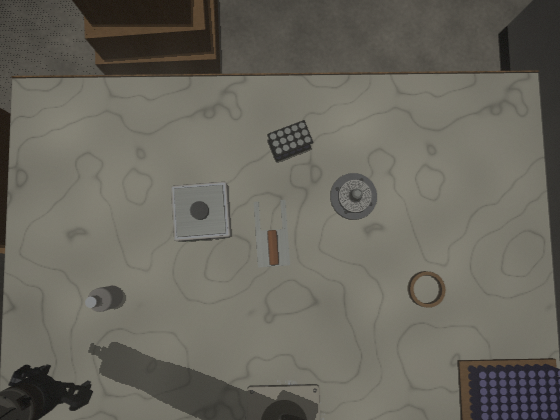

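View pics/scene0.png

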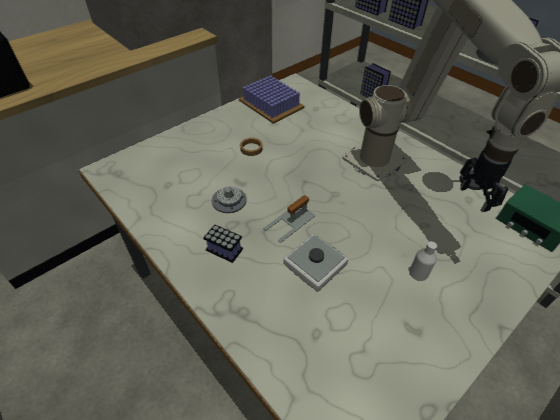

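The top view shows the spatula at about (270,240) with its tines toward +x, the coil on its stand at (354,196), the scale rest at (200,210), and the cell block at (290,140). The tape roll is at (426,289) and the bottle at (100,298). Next I'll measure these positions and look at an enlarged crop.

```bash
cat > h.py <<'E'
from workcell import bot
import cv2,numpy as np
def cam(n="top"):
    c=bot.camera(n);c["bgr"]=c["pixels"][:,:,::-1].copy();return c
def ray(c,u,v,z):
    M=c["world_to_cam"];R=M[:3,:3];o=-R.T@M[:3,3]
    d=R.T@np.linalg.inv(c["intrinsics"])@[u,v,1.0]
    return o+d*(z-o[2])/d[2]
def proj(c,p):
    q=c["world_to_cam"][:3]@np.append(p,1);q=c["intrinsics"]@q;return q[:2]/q[2]
def blobs(c,mask,lo=20):
    k,_=cv2.findContours(mask.astype(np.uint8),cv2.RETR_EXTERNAL,cv2.CHAIN_APPROX_NONE)
    return [x for x in k if cv2.contourArea(x)>lo]
E
python3 - <<'E'
from h import *
c=cam();hsv=cv2.cvtColor(c["bgr"],cv2.COLOR_BGR2HSV);H,S,V=[hsv[...,i].astype(int) for i in range(3)]
print("handle px",c["bgr"][248,273],"rest",c["bgr"][210,200],"pan",c["bgr"][220,185],"bench",c["bgr"][260,230],"foot",c["bgr"][214,345],"blade",c["bgr"][250,262])
roi=np.zeros(H.shape,bool);roi[190:275,240:300]=1
for k in blobs(c,(S>90)&roi):
    r=cv2.minAreaRect(k);print("handle",r,ray(c,*r[0],.074)); b=cv2.boxPoints(r);print([np.round(ray(c,*p,.074),4).tolist() for p in b])
roi[:]=0;roi[195:228,185:218]=1
for k in blobs(c,(V<105)&roi): 
    e=cv2.fitEllipse(k);print("rest",e,ray(c,*e[0],.058))
roi[:]=0;roi[165:228,322:385]=1
for k in blobs(c,(V<128)&roi,100):
    e=cv2.fitEllipse(k);print("foot",e,ray(c,*e[0],.01))
im=cv2.resize(c["bgr"][110:310,165:445][:, :],None,fx=2.85,fy=2.85,interpolation=cv2.INTER_CUBIC)
cv2.imwrite("pics/crop1.png",cv2.convertScaleAbs(im,alpha=1.3))
E
```

```text
handle px [55 71 98] rest [62 65 65] pan [112 118 117] bench [109 119 122] foot [87 87 87] blade [120 125 124]
handle ((272.6349792480469, 247.0243682861328), (34.0577278137207, 8.048799514770508), 86.18592071533203) [0.46031167 0.02148675 0.074     ]
[[0.5037, 0.0341, 0.074], [0.5047, 0.0133, 0.074], [0.4173, 0.009, 0.074], [0.4163, 0.0296, 0.074]]
rest ((199.01153564453125, 210.05384826660156), (18.225011825561523, 18.86040496826172), 122.62564849853516) [0.56076776 0.21310313 0.058     ]
foot ((351.8527526855469, 194.47056579589844), (69.38948059082031, 71.32708740234375), 153.80726623535156) [ 0.60239224 -0.1998276   0.01      ]
```

View pics/crop1.png

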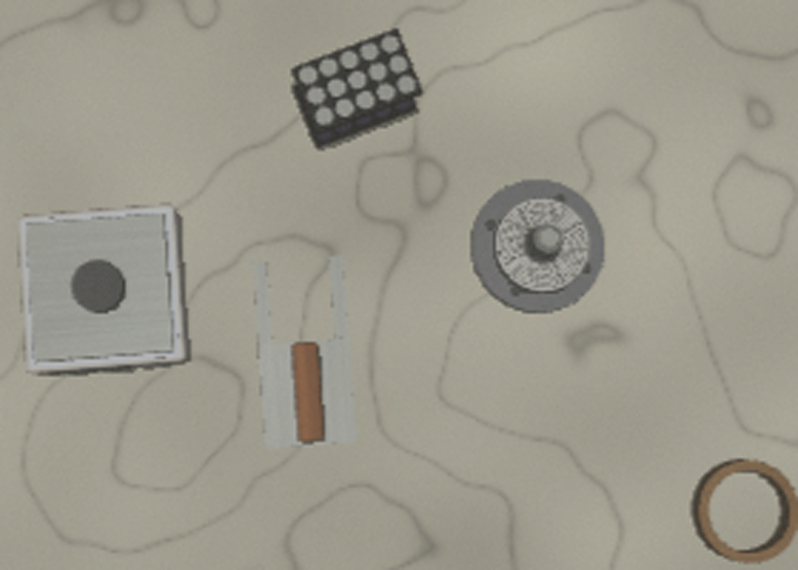

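The crop shows the stand foot centred at crop (538,246), which is px (353.8,196.3), and the spindle top at crop (547,238). The handle is the brown bar at crop (308,392), with both tines clear. Next I'll refine the stand position and compute the first move.

```bash
cat >> h.py <<'E'
from scipy.spatial.transform import Rotation as Ro
def delta(target,yaw=None):
    "shift in tool axes (cm) and roll (deg) to bring TCP to target, tool x at world yaw(deg)"
    o=bot.get_obs();R=Ro.from_quat(o["tool_rot"]).as_matrix()
    d=R.T@(np.array(target)-o["eef_pos"])*100
    a=np.degrees(np.arctan2(R[1,0],R[0,0]))
    print("clock %.2f tcp %s toolx yaw %.2f tilt %.2f force %s grip %.4f"%(o["clock"],np.round(o["eef_pos"],4),a,np.degrees(np.arccos(-R[2,2])),np.round(o["ft_force"],1),o["grip_width"]))
    print("delta cm",np.round(d,2),"roll",None if yaw is None else round(a-yaw,2))
E
python3 - <<'E'
from h import *
c=cam()
for n,u,v,z in[("foot",538,246,.01),("spindle",547,238,.064),("coil",541.5,244,.032),("tipL",261,262,.003),("tipR",336.5,258,.003),("baseL",271,446,.003),("baseR",348,442,.003),("rest",98.5,286.5,.058),("cellA",320,150,.0),("cellB",420,108,.0)]:
    print(n,np.round(ray(c,165+u/2.85,110+v/2.85,z),4))
s=cam("scene")
for n,p in[("stand",(.6,-.2,.064)),("grip",(.465,.0217,.074)),("rest",(.561,.213,.058))]:print(n,proj(s,p))
im=np.hstack([cv2.resize(s["bgr"][180:220,205:255],None,fx=8,fy=8,interpolation=2),cv2.resize(s["bgr"][235:275,292:342],None,fx=8,fy=8,interpolation=2)])
cv2.imwrite("pics/s1.png",im)
delta((.465,.0217,.16),92.8)
E
```

```text
foot [ 0.5972 -0.205   0.01  ]
spindle [ 0.5974 -0.2031  0.064 ]
coil [ 0.5962 -0.2041  0.032 ]
tipL [0.5866 0.0632 0.003 ]
tipR [ 0.5894 -0.01    0.003 ]
baseL [0.4095 0.056  0.003 ]
baseR [ 0.412  -0.0177  0.003 ]
rest [0.5595 0.2117 0.058 ]
cellA [0.6966 0.004  0.    ]
cellB [ 0.7372 -0.0951  0.    ]
stand [227.75010761 188.96717568]
grip [296.91132559 202.67788362]
rest [316.12561504 253.66227357]
clock 0.25 tcp [0.1885 0.4628 0.2449] toolx yaw 67.84 tilt 0.05 force [0.3 0.5 0.1] grip 0.0853
delta cm [-30.42  42.25   8.52] roll -24.96
```

View pics/s1.png

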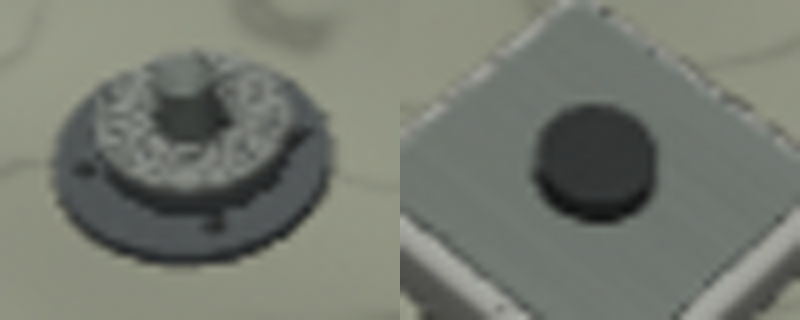

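In the scene view, the spindle top at crop (181,73) and the rest at crop (197,152) agree with the top-view estimates to about 2 mm. I'll move above the handle now.

play_rows(
  motion=[
    {"fingers": -1,"translation": [-1,1.4,0],"roll": -1},
    {"fingers": -1,"translation": [-3,4.2,0],"roll": -4},
    {"fingers": -1,"translation": [-5,7,0],"roll": -7},
    {"fingers": -1,"translation": [-7,9.8,0],"roll": -9},
    {"fingers": -1,"translation": [-9,12.6,0],"roll": -11},
    {"fingers": -1,"translation": [-11,15.4,0],"roll": -13},
    {"fingers": -1,"translation": [-13,18.2,0],"roll": -15},
    {"fingers": -1,"translation": [-15,21,0],"roll": -17},
    {"fingers": -1,"translation": [-17,23.8,1],"roll": -19},
    {"fingers": -1,"translation": [-19,26.6,2],"roll": -21},
    {"fingers": -1,"translation": [-21,29.4,3],"roll": -23},
    {"fingers": -1,"translation": [-23,32.2,4],"roll": -24.8},
    {"fingers": -1,"translation": [-25,35,5],"roll": -24.8},
    {"fingers": -1,"translation": [-27,37.5,6],"roll": -24.8},
    {"fingers": -1,"translation": [-28.5,39.6,7],"roll": -24.8},
    {"fingers": -1,"translation": [-29.5,41,7.7],"roll": -24.8},
    {"fingers": -1,"translation": [-30.1,41.8,8.2],"roll": -24.8},
    {"fingers": -1,"translation": [-30.4,42.25,8.5],"roll": -24.8},
    {"fingers": -1,"translation": [-30.4,42.25,8.5],"roll": -24.8},
    {"fingers": -1,"translation": [-30.4,42.25,8.5],"roll": -24.8},
  ],
)

```text
clock: 1.92
eef_pos: [0.4649, 0.0227, 0.1604]
tool_rot: [0.69, 0.723, -0.0, -0.0]
ft_force: [0.9, 0.9, -1.0]
grip_width: 0.0851
```

```bash
python3 - <<'E'
from h import *
delta((.4653,.022,.057),92.6)
c=cam();s=cam("scene")
cv2.imwrite("pics/g1.png",np.hstack([cv2.resize(c["bgr"][170:290,210:330],None,fx=3.3,fy=3.3),cv2.resize(s["bgr"][140:260,240:360],None,fx=3.3,fy=3.3)]))
E
```

```text
clock 1.92 tcp [0.4649 0.0227 0.1604] toolx yaw 92.67 tilt 0.04 force [ 0.9  0.9 -1. ] grip 0.0851
delta cm [-0.07  0.04 10.34] roll 0.07
```

View pics/g1.png

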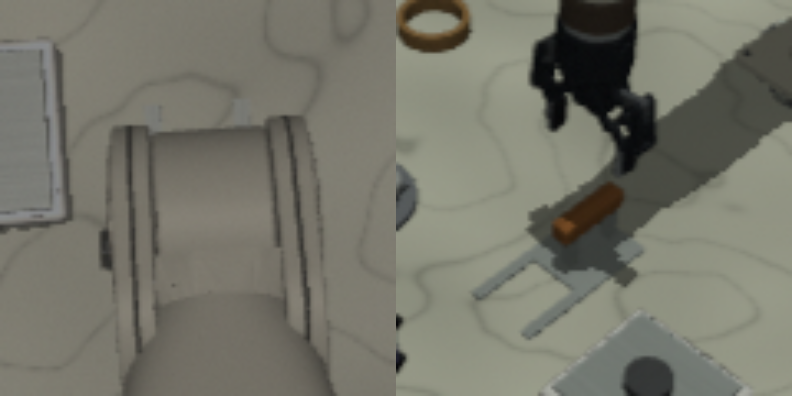

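The fingers are above the handle, straddling it (scene half at crop (590,215)), though the arm hides it in the top view. I'll descend and grasp.

play_rows(
  motion=[
    {"fingers": -1,"translation": [0,0,1],"roll": 0},
    {"fingers": -1,"translation": [0,0,3],"roll": 0},
    {"fingers": -1,"translation": [-0.05,0,5],"roll": 0},
    {"fingers": -1,"translation": [-0.05,0,7],"roll": 0},
    {"fingers": -1,"translation": [-0.05,0,8.5],"roll": 0},
    {"fingers": -1,"translation": [-0.05,0,9.6],"roll": 0},
    {"fingers": -1,"translation": [-0.05,0,10.2],"roll": 0},
    {"fingers": -1,"translation": [-0.05,0,10.3],"roll": 0},
    {"fingers": -0.4,"translation": [-0.05,0,10.3],"roll": 0},
    {"fingers": 0,"translation": [-0.05,0,10.3],"roll": 0},
    {"fingers": 0.2,"translation": [-0.05,0,10.3],"roll": 0},
    {"fingers": 0.3,"translation": [-0.05,0,10.3],"roll": 0},
    {"fingers": 1,"translation": [-0.05,0,10.3],"roll": 0},
    {"fingers": 1,"translation": [-0.05,0,10.3],"roll": 0},
    {"fingers": 1,"translation": [-0.05,0,10.3],"roll": 0},
    {"fingers": 1,"translation": [-0.05,0,10.3],"roll": 0},
    {"fingers": 1,"translation": [-0.05,0,10.3],"roll": 0},
    {"fingers": 1,"translation": [-0.05,0,10.3],"roll": 0},
  ],
)

```text
clock: 3.52
eef_pos: [0.4658, 0.0218, 0.058]
tool_rot: [0.691, 0.723, 0.001, 0.0]
ft_force: [-0.5, 2.2, 6.5]
grip_width: 0.023
```

```bash
python3 - <<'E'
from h import *
delta((.4653,.022,.057),92.6)
s=cam("scene")
hsv=cv2.cvtColor(s["bgr"],cv2.COLOR_BGR2HSV)
cv2.imwrite("pics/g2.png",cv2.resize(s["bgr"][180:250,255:325],None,fx=8,fy=8,interpolation=2))
E
```

```text
clock 3.52 tcp [0.4658 0.0218 0.058 ] toolx yaw 92.64 tilt 0.08 force [-0.5  2.2  6.5] grip 0.0230
delta cm [ 0.02 -0.05  0.1 ] roll 0.04
```

View pics/g2.png

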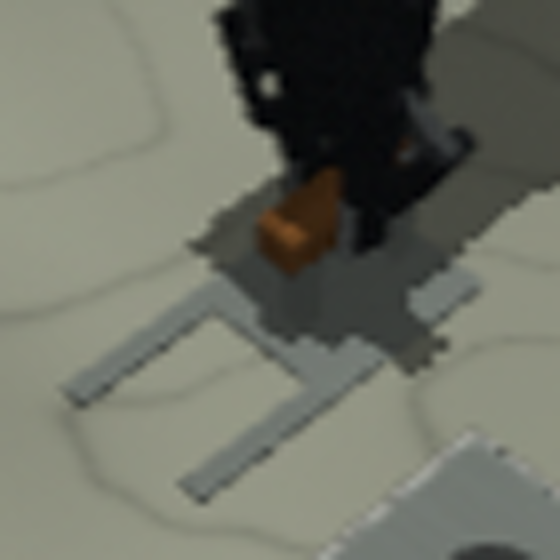

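The bar is gripped, 23 mm wide. The tine tips show at crop (73,397) and (192,494), so I'll derive the in-hand offset and the lift move from those.

```bash
python3 - <<'E'
from h import *
s=cam("scene")
f=lambda u,v:ray(s,255+(u+.5)/8-.5,180+(v+.5)/8-.5,.003)
a,b=f(73,397),f(192,494);m=(a+b)/2;print(a,b,m,"width",np.linalg.norm(a-b),"normal yaw",np.degrees(np.arctan2(*( (b-a)[:2]*[-1,1]))) )
print("tip-tcp",m-bot.get_obs()["eef_pos"])
E
```

```text
[ 0.59200601 -0.00865803  0.003     ] [0.58842327 0.06600984 0.003     ] [0.59021464 0.02867591 0.003     ] width 0.0747537723836145 normal yaw 2.7470807221886937
tip-tcp [ 0.12441511  0.00686976 -0.05498968]
```

play_rows(
  motion=[
    {"fingers": 1,"translation": [0,0,-0.3],"roll": 0},
    {"fingers": 1,"translation": [0,0,-0.9],"roll": 0},
    {"fingers": 1,"translation": [0,0,-1.8],"roll": 0},
    {"fingers": 1,"translation": [0,0,-2.8],"roll": 0},
    {"fingers": 1,"translation": [0,0,-3.8],"roll": 0},
    {"fingers": 1,"translation": [0,0,-4.6],"roll": 0},
    {"fingers": 1,"translation": [0,0,-5],"roll": 0},
    {"fingers": 1,"translation": [0,0,-5],"roll": 0},
    {"fingers": 1,"translation": [0,0,-5],"roll": 0},
  ],
)

```text
clock: 4.37
eef_pos: [0.4652, 0.0216, 0.1074]
tool_rot: [0.691, 0.723, 0.0, 0.0]
ft_force: [-0.1, 0.4, -1.9]
grip_width: 0.0231
```

play_rows(
  motion=[
    {"fingers": 1,"translation": [-0.5,-0.2,0],"roll": 0},
    {"fingers": 1,"translation": [-1.5,-0.6,0],"roll": 0},
    {"fingers": 1,"translation": [-3.2,-1.2,0],"roll": 0},
    {"fingers": 1,"translation": [-5.2,-1.9,0],"roll": 0},
    {"fingers": 1,"translation": [-7.4,-2.6,0],"roll": 0},
    {"fingers": 1,"translation": [-9.6,-3.3,0],"roll": 0},
    {"fingers": 1,"translation": [-11.8,-4,0],"roll": 0},
    {"fingers": 1,"translation": [-14,-4.7,0],"roll": 0},
    {"fingers": 1,"translation": [-16.2,-5.4,0],"roll": 0},
    {"fingers": 1,"translation": [-18.4,-6.2,0],"roll": 0},
    {"fingers": 1,"translation": [-20.4,-6.9,0],"roll": 0},
    {"fingers": 1,"translation": [-21.8,-7.4,0.5],"roll": 0},
    {"fingers": 1,"translation": [-22.7,-7.6,1.2],"roll": 0},
    {"fingers": 1,"translation": [-23.07,-7.67,2],"roll": 0},
    {"fingers": 1,"translation": [-23.07,-7.67,2.8],"roll": 0},
    {"fingers": 1,"translation": [-23.07,-7.67,3.3],"roll": 0},
    {"fingers": 1,"translation": [-23.07,-7.67,3.4],"roll": 0},
    {"fingers": 1,"translation": [-23.07,-7.67,3.4],"roll": 0},
    {"fingers": 1,"translation": [-23.07,-7.67,3.4],"roll": 0},
  ],
)

```text
clock: 5.95
eef_pos: [0.3995, -0.2117, 0.0733]
tool_rot: [0.69, 0.724, 0.0, -0.0]
ft_force: [-0.3, -0.6, -2.1]
grip_width: 0.0232
```

```bash
python3 - <<'E'
from h import *
delta((.519,-.207,.0735),92.65)
s=cam("scene");c=cam()
cv2.imwrite("pics/i1.png",np.hstack([cv2.resize(s["bgr"][150:220,200:270],None,fx=8,fy=8,interpolation=2)[:, :],cv2.resize(c["bgr"][160:300,310:370],None,fx=4,fy=4,interpolation=2)]))
E
```

```text
clock 5.95 tcp [ 0.3995 -0.2117  0.0733] toolx yaw 92.72 tilt 0.02 force [-0.3 -0.6 -2.1] grip 0.0232
delta cm [-0.1  11.96 -0.03] roll 0.07
```

View pics/i1.png

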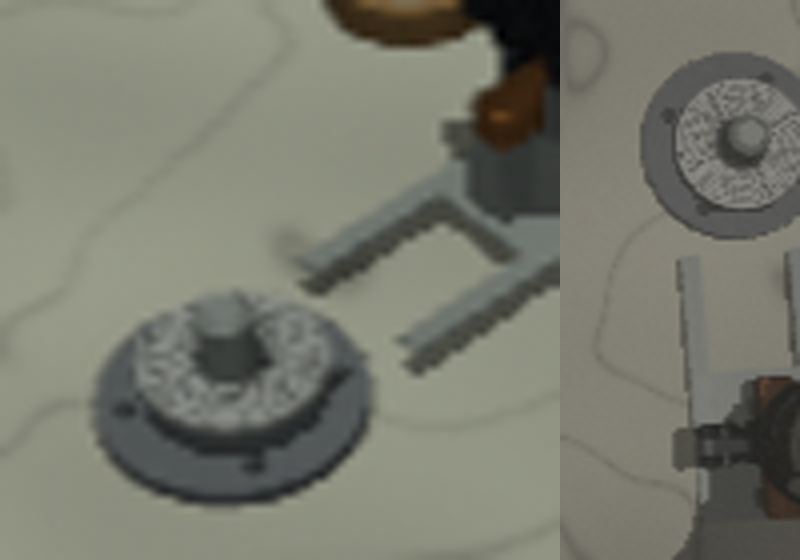

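The view shows the tines level, at about mid-gap height and aimed at the hub. The scene tips are at (308,270) and (405,350). In the top half, the inner tine edges are at x=700 and x=787 and the foot centre is at (734.5,145.5).

```bash
python3 - <<'E'
from h import *
s=cam("scene");c=cam()
f=lambda u,v,z:np.round(ray(s,200+(u+.5)/8-.5,150+(v+.5)/8-.5,z),4)
g=lambda u,v,z:np.round(ray(c,310+(u-560+.5)/4-.5,160+(v+.5)/4-.5,z),4)
print("scene tips mid",(f(308,270,.0185)+f(405,350,.0185))/2,"spindle",f(222,305,.064),"foot",f(232,400,.010))
print("top tips",g(700,257,.0185),g(787,254,.0185),"foot",g(734.5,145.5,.01),"coil",g(739.5,144,.032),"spindle",g(747,135,.064))
t=bot.get_obs()["eef_pos"];print("pred tips",t+[.1244,.0065,0])
E
```

```text
scene tips mid [ 0.526   -0.20315  0.0185 ] spindle [ 0.5972 -0.2064  0.064 ] foot [ 0.6018 -0.2004  0.01  ]
top tips [ 0.5209 -0.1758  0.0185] [ 0.522  -0.2352  0.0185] foot [ 0.5981 -0.2035  0.01  ] coil [ 0.5961 -0.2027  0.032 ] spindle [ 0.5978 -0.2017  0.064 ]
pred tips [ 0.52412712 -0.205735    0.0737359 ]
```

play_rows(
  motion=[
    {"fingers": 1,"translation": [-0.18,0,0],"roll": 0},
    {"fingers": 1,"translation": [-0.18,0.4,0],"roll": 0},
    {"fingers": 1,"translation": [-0.18,1,0],"roll": 0},
    {"fingers": 1,"translation": [-0.18,1.8,0],"roll": 0},
    {"fingers": 1,"translation": [-0.18,2.6,0],"roll": 0},
    {"fingers": 1,"translation": [-0.18,3.4,0],"roll": 0},
    {"fingers": 1,"translation": [-0.18,4.2,0],"roll": 0},
    {"fingers": 1,"translation": [-0.18,5,0],"roll": 0},
    {"fingers": 1,"translation": [-0.18,5.7,0],"roll": 0},
    {"fingers": 1,"translation": [-0.18,6.2,0],"roll": 0},
    {"fingers": 1,"translation": [-0.18,6.5,0],"roll": 0},
    {"fingers": 1,"translation": [-0.18,6.5,0],"roll": 0},
  ],
)

```text
clock: 7.15
eef_pos: [0.465, -0.2111, 0.0732]
tool_rot: [0.69, 0.723, 0.0, 0.0]
ft_force: [-0.0, 0.3, -3.2]
grip_width: 0.0238
```

play_rows(
  motion=[
    {"fingers": 1,"translation": [0,0.3,0],"roll": 0},
    {"fingers": 1,"translation": [0,0.8,0],"roll": 0},
    {"fingers": 1,"translation": [0,1.4,0],"roll": 0},
    {"fingers": 1,"translation": [0,2,0],"roll": 0},
    {"fingers": 1,"translation": [0,2.6,0],"roll": 0},
    {"fingers": 1,"translation": [0,3.2,0],"roll": 0},
    {"fingers": 1,"translation": [0,3.8,0],"roll": 0},
    {"fingers": 1,"translation": [0,4.4,0],"roll": 0},
    {"fingers": 1,"translation": [0,4.9,0],"roll": 0},
    {"fingers": 1,"translation": [0,5.3,0],"roll": 0},
    {"fingers": 1,"translation": [0,5.5,0],"roll": 0},
    {"fingers": 1,"translation": [0,5.5,0],"roll": 0},
    {"fingers": 1,"translation": [0,5.5,0],"roll": 0},
  ],
)

```text
clock: 8.23
eef_pos: [0.519, -0.2086, 0.0732]
tool_rot: [0.691, 0.723, -0.0, -0.0]
ft_force: [0.7, -0.5, -3.1]
grip_width: 0.0232
```

```bash
python3 - <<'E'
from h import *
delta((.519,-.207,.0735),92.65)
s=cam("scene");c=cam()
cv2.imwrite("pics/i2.png",np.hstack([cv2.resize(s["bgr"][160:220,200:260],None,fx=7,fy=7,interpolation=2),cv2.resize(c["bgr"][165:235,322:385],None,fx=6,fy=6,interpolation=2)]))
E
```

```text
clock 8.23 tcp [ 0.519  -0.2086  0.0732] toolx yaw 92.64 tilt 0.03 force [ 0.7 -0.5 -3.1] grip 0.0232
delta cm [ 0.16  0.   -0.03] roll -0.01
```

View pics/i2.png

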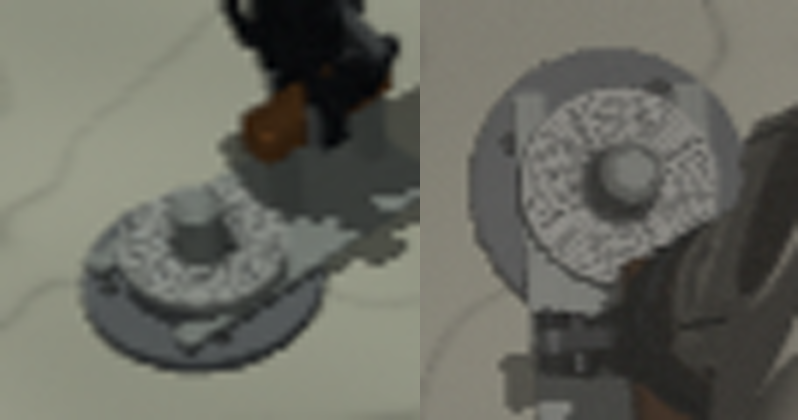

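The tines sit symmetrically under the coil: in the right half the tine span is about 515–710 and the coil 520–718, with the tips about 43 mm beyond the coil centre. Lifting slowly.

play_rows(
  motion=[
    {"fingers": 1,"translation": [0,0,-0.2],"roll": 0},
    {"fingers": 1,"translation": [0,0,-0.35],"roll": 0},
    {"fingers": 1,"translation": [0,0,-0.45],"roll": 0},
    {"fingers": 1,"translation": [0,0,-0.55],"roll": 0},
    {"fingers": 1,"translation": [0,0,-0.65],"roll": 0},
    {"fingers": 1,"translation": [0,0,-0.8],"roll": 0},
    {"fingers": 1,"translation": [0,0,-1.0],"roll": 0},
    {"fingers": 1,"translation": [0,0,-1.3],"roll": 0},
    {"fingers": 1,"translation": [0,0,-1.6],"roll": 0},
    {"fingers": 1,"translation": [0,0,-1.6],"roll": 0},
  ],
)

```text
clock: 9.17
eef_pos: [0.5197, -0.2088, 0.0901]
tool_rot: [0.691, 0.723, 0.0, 0.001]
ft_force: [1.2, 0.6, -3.7]
grip_width: 0.023
```

play_rows(
  motion=[
    {"fingers": 1,"translation": [0,0,-0.2],"roll": 0},
    {"fingers": 1,"translation": [0,0,-0.5],"roll": 0},
    {"fingers": 1,"translation": [0,0,-0.9],"roll": 0},
    {"fingers": 1,"translation": [0,0,-1.4],"roll": 0},
    {"fingers": 1,"translation": [0,0,-1.9],"roll": 0},
    {"fingers": 1,"translation": [0,0,-2.4],"roll": 0},
    {"fingers": 1,"translation": [0,0,-2.9],"roll": 0},
    {"fingers": 1,"translation": [0,0,-3.4],"roll": 0},
    {"fingers": 1,"translation": [0,0,-3.9],"roll": 0},
    {"fingers": 1,"translation": [0,0,-4.4],"roll": 0},
    {"fingers": 1,"translation": [0,0,-4.9],"roll": 0},
    {"fingers": 1,"translation": [0,0,-5.4],"roll": 0},
    {"fingers": 1,"translation": [0,0,-5.8],"roll": 0},
    {"fingers": 1,"translation": [0,0,-6.0],"roll": 0},
    {"fingers": 1,"translation": [0,0,-6.0],"roll": 0},
    {"fingers": 1,"translation": [0,0,-6.0],"roll": 0},
  ],
)

```text
clock: 10.5
eef_pos: [0.5192, -0.2086, 0.1493]
tool_rot: [0.691, 0.723, -0.0, -0.0]
ft_force: [-1.0, 0.0, -4.2]
grip_width: 0.023
```

```bash
python3 - <<'E'
from h import *
delta((.519,-.207,.0735),92.65)
s=cam("scene");c=cam()
cv2.imwrite("pics/l1.png",np.hstack([cv2.resize(s["bgr"][145:215,195:265],None,fx=6,fy=6,interpolation=2),cv2.resize(c["bgr"][165:235,322:385],None,fx=6,fy=6,interpolation=2)]))
E
```

```text
clock 10.50 tcp [ 0.5192 -0.2086  0.1493] toolx yaw 92.64 tilt 0.00 force [-1.   0.  -4.2] grip 0.0230
delta cm [ 0.16 -0.01  7.58] roll -0.01
```

View pics/l1.png

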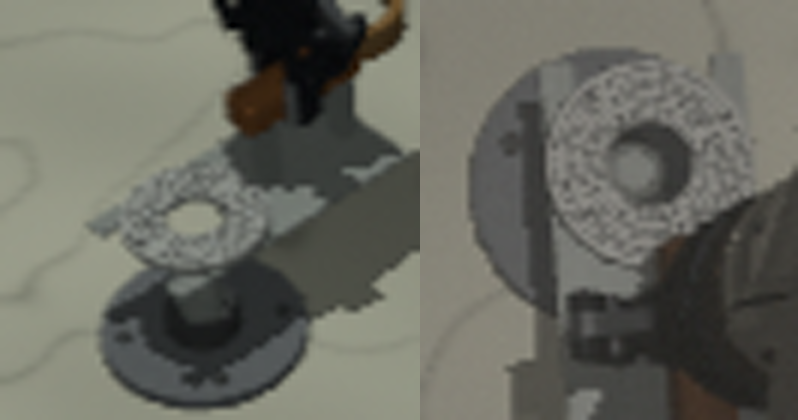

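The coil is clear of the spindle and looks level on the tines, centred at (650,160) in the top half and (193,220) in the scene half. Next I'll compute its offset from the TCP and the carry move.

```bash
python3 - <<'E'
from h import *
from scipy.optimize import least_squares
s=cam("scene");c=cam()
ps=[195+193.5/6-.5,145+217.5/6-.5];pt=[322+(650-420+.5)/6-.5,165+160.5/6-.5]
r=least_squares(lambda p:np.r_[proj(s,p)-ps,proj(c,p)-pt],[.6,-.2,.1]);print("tri coil top",r.x,r.fun)
z=.1023
print(ray(s,*ps,z),ray(c,*pt,z))
# tip (-y tine, outer/inner mid) in both
ps=[195+100/6-.5,145+226/6-.5];pt=[322+(728-420)/6-.5,165+53/6-.5]
r=least_squares(lambda p:np.r_[proj(s,p)-ps,proj(c,p)-pt],[.6,-.2,.1]);print("tri tip",r.x,r.fun)
t=bot.get_obs()["eef_pos"];print("pred seat",t+[.0795,.0046,0],"pred -y tip centre",t+[.1244+.0017,.0065-.037,0])
hs=cv2.cvtColor(c["bgr"],cv2.COLOR_BGR2HSV)
E
```

```text
tri coil top [ 0.59797713 -0.20349887  0.10088113] [-0.03705469 -0.00798895 -0.01850179  0.01976434]
[ 0.59871423 -0.20205923  0.1023    ] [ 0.59782461 -0.2032531   0.1023    ]
tri tip [ 0.64361717 -0.23832846  0.09803787] [-0.56608364 -0.13731826 -0.28228709  0.30846834]
pred seat [ 0.59842631 -0.20393356  0.1489104 ] pred -y tip centre [ 0.64502631 -0.23903356  0.1489104 ]
```

play_rows(
  motion=[
    {"fingers": 1,"translation": [0.1,0,0],"roll": 0},
    {"fingers": 1,"translation": [0.4,0,0],"roll": 0},
    {"fingers": 1,"translation": [0.9,-0.03,0],"roll": 0},
    {"fingers": 1,"translation": [1.6,-0.06,0],"roll": 0},
    {"fingers": 1,"translation": [2.5,-0.1,0],"roll": 0},
    {"fingers": 1,"translation": [3.6,-0.15,0],"roll": 0},
    {"fingers": 1,"translation": [4.85,-0.2,0],"roll": 0},
    {"fingers": 1,"translation": [6.1,-0.26,0],"roll": 0},
    {"fingers": 1,"translation": [7.35,-0.32,0],"roll": 0},
    {"fingers": 1,"translation": [8.6,-0.38,0],"roll": 0},
    {"fingers": 1,"translation": [9.85,-0.43,0],"roll": 0},
    {"fingers": 1,"translation": [11.1,-0.49,0],"roll": 0},
    {"fingers": 1,"translation": [12.35,-0.54,0],"roll": 0},
    {"fingers": 1,"translation": [13.6,-0.6,0],"roll": 0},
    {"fingers": 1,"translation": [14.85,-0.65,0],"roll": 0},
    {"fingers": 1,"translation": [16.1,-0.71,0],"roll": 0},
    {"fingers": 1,"translation": [17.35,-0.76,0],"roll": 0},
    {"fingers": 1,"translation": [18.6,-0.82,0],"roll": 0},
    {"fingers": 1,"translation": [19.85,-0.87,0],"roll": 0},
    {"fingers": 1,"translation": [21.1,-0.93,0],"roll": 0},
  ],
)

```text
clock: 12.37
eef_pos: [0.5001, 0.003, 0.1493]
tool_rot: [0.691, 0.723, 0.0, 0.0]
ft_force: [0.1, 0.3, -4.9]
grip_width: 0.0232
```

play_rows(
  motion=[
    {"fingers": 1,"translation": [1.25,-0.06,0],"roll": 0},
    {"fingers": 1,"translation": [2.5,-0.12,0],"roll": 0},
    {"fingers": 1,"translation": [3.75,-0.17,0],"roll": 0},
    {"fingers": 1,"translation": [5,-0.22,0],"roll": 0},
    {"fingers": 1,"translation": [6.25,-0.28,0],"roll": 0},
    {"fingers": 1,"translation": [7.5,-0.33,0],"roll": 0},
    {"fingers": 1,"translation": [8.75,-0.38,0],"roll": 0},
    {"fingers": 1,"translation": [10,-0.44,0],"roll": 0},
    {"fingers": 1,"translation": [11.25,-0.5,0],"roll": 0},
    {"fingers": 1,"translation": [12.5,-0.55,0],"roll": 0},
    {"fingers": 1,"translation": [13.75,-0.6,0],"roll": 0},
    {"fingers": 1,"translation": [15,-0.66,0],"roll": 0},
    {"fingers": 1,"translation": [16.25,-0.72,0],"roll": 0},
    {"fingers": 1,"translation": [17.4,-0.77,0],"roll": 0},
    {"fingers": 1,"translation": [18.4,-0.81,0],"roll": 0},
    {"fingers": 1,"translation": [19.2,-0.85,0],"roll": 0},
    {"fingers": 1,"translation": [19.8,-0.88,0],"roll": 0},
    {"fingers": 1,"translation": [20.3,-0.9,0],"roll": 0},
    {"fingers": 1,"translation": [20.55,-0.91,0],"roll": 0},
    {"fingers": 1,"translation": [20.6,-0.91,0],"roll": 0},
  ],
)

```text
clock: 14.03
eef_pos: [0.4816, 0.2074, 0.1493]
tool_rot: [0.691, 0.723, -0.0, 0.0]
ft_force: [0.5, 0.1, -4.2]
grip_width: 0.0232
```

```bash
python3 - <<'E'
from h import *
delta((.4815,.2075,.12),92.65)
s=cam("scene");c=cam()
cv2.imwrite("pics/c1.png",np.hstack([cv2.resize(s["bgr"][205:295,265:355],None,fx=4.6,fy=4.6,interpolation=2),cv2.resize(c["bgr"][170:250,165:245],None,fx=4.6,fy=4.6,interpolation=2)[:414] if 0 else cv2.resize(c["bgr"][165:255,160:240],(368,414),interpolation=2)]))
E
```

```text
clock 14.03 tcp [0.4816 0.2074 0.1493] toolx yaw 92.65 tilt 0.01 force [ 0.5  0.1 -4.2] grip 0.0232
delta cm [ 0.01 -0.01  2.93] roll 0.0
```

View pics/c1.png

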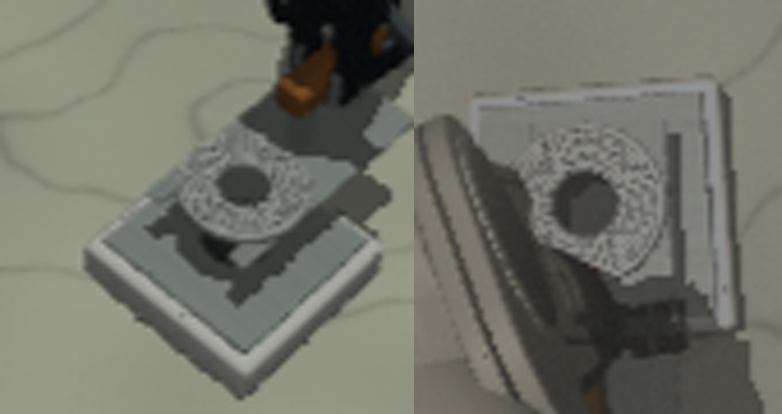

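The coil rides level above the scale, with its hole centre at scene crop (244,186) and top crop (586,203). I'll check the centring numerically.

```bash
python3 - <<'E'
from h import *
from scipy.optimize import least_squares
s=cam("scene");c=cam()
ps=[265+244.5/4.6-.5,205+186/4.6-.5];pt=[160+(586-414+.5)/4.6-.5,165+203/4.6-.5]
r=least_squares(lambda p:np.r_[proj(s,p)-ps,proj(c,p)-pt],[.56,.2,.1]);print("coil top",r.x,r.fun,ray(s,*ps,.101)[:2],ray(c,*pt,.101)[:2])
E
```

```text
coil top [0.55950832 0.21203388 0.10056822] [-0.3273431  -0.01796254 -0.19757033  0.18383323] [0.55906441 0.21295666] [0.55992139 0.21146541]
```

play_rows(
  motion=[
    {"fingers": 1,"translation": [0,0.07,0.2],"roll": 0},
    {"fingers": 1,"translation": [0,0.07,0.6],"roll": 0},
    {"fingers": 1,"translation": [0,0.07,1.1],"roll": 0},
    {"fingers": 1,"translation": [0,0.07,1.6],"roll": 0},
    {"fingers": 1,"translation": [0,0.07,2.1],"roll": 0},
    {"fingers": 1,"translation": [0,0.07,2.5],"roll": 0},
    {"fingers": 1,"translation": [0,0.07,2.8],"roll": 0},
    {"fingers": 1,"translation": [0,0.07,3.0],"roll": 0},
    {"fingers": 1,"translation": [0,0.07,3.1],"roll": 0},
    {"fingers": 1,"translation": [0,0.07,3.2],"roll": 0},
    {"fingers": 1,"translation": [0,0.07,3.3],"roll": 0},
    {"fingers": 1,"translation": [0,0.07,3.4],"roll": 0},
    {"fingers": 1,"translation": [0,0.07,3.5],"roll": 0},
    {"fingers": 1,"translation": [0,0.07,3.6],"roll": 0},
    {"fingers": 1,"translation": [0,0.07,3.7],"roll": 0},
    {"fingers": 1,"translation": [0,0.07,3.8],"roll": 0},
    {"fingers": 1,"translation": [0,0.07,3.95],"roll": 0},
    {"fingers": 1,"translation": [0,0.07,4.1],"roll": 0},
    {"fingers": 1,"translation": [0,0.07,4.15],"roll": 0},
    {"fingers": 1,"translation": [0,0.07,4.15],"roll": 0},
  ],
)

```text
clock: 15.9
eef_pos: [0.4823, 0.2071, 0.1077]
tool_rot: [0.691, 0.723, -0.0, -0.0]
ft_force: [0.5, 0.0, -2.5]
grip_width: 0.0231
```

```bash
python3 - <<'E'
from h import *
delta((.4815,.2075,.1075),92.65)
s=cam("scene");c=cam()
cv2.imwrite("pics/p1.png",np.hstack([cv2.resize(s["bgr"][215:285,275:345],None,fx=6,fy=6,interpolation=2),cv2.resize(c["bgr"][175:245,170:233],None,fx=6,fy=6,interpolation=2)]))
E
```

```text
clock 15.90 tcp [0.4823 0.2071 0.1077] toolx yaw 92.64 tilt 0.01 force [ 0.5  0.  -2.5] grip 0.0231
delta cm [ 0.05 -0.08  0.02] roll -0.01
```

View pics/p1.png

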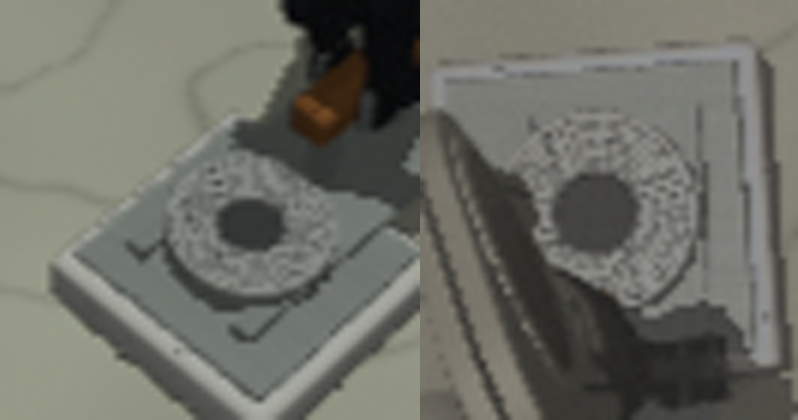

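The coil lies flat on the dark rest (hole centre at scene crop (250,223), top crop (596,212)) and the tines are free below it. Drawing the spatula straight out.

play_rows(
  motion=[
    {"fingers": 1,"translation": [0,-0.2,0],"roll": 0},
    {"fingers": 1,"translation": [0,-0.6,0],"roll": 0},
    {"fingers": 1,"translation": [0,-1.2,0],"roll": 0},
    {"fingers": 1,"translation": [0,-2,0],"roll": 0},
    {"fingers": 1,"translation": [0,-2.8,0],"roll": 0},
    {"fingers": 1,"translation": [0,-3.6,0],"roll": 0},
    {"fingers": 1,"translation": [0,-4.4,0],"roll": 0},
    {"fingers": 1,"translation": [0,-5.2,0],"roll": 0},
    {"fingers": 1,"translation": [0,-6,0],"roll": 0},
    {"fingers": 1,"translation": [0,-6.8,0],"roll": 0},
    {"fingers": 1,"translation": [0,-7.6,0],"roll": 0},
    {"fingers": 1,"translation": [0,-8.4,0],"roll": 0},
    {"fingers": 1,"translation": [0,-9.2,0],"roll": 0},
    {"fingers": 1,"translation": [0,-10,0],"roll": 0},
    {"fingers": 1,"translation": [0,-10.8,0],"roll": 0},
    {"fingers": 1,"translation": [0,-11.5,0],"roll": 0},
    {"fingers": 1,"translation": [0,-12,0],"roll": 0},
    {"fingers": 1,"translation": [0,-12.2,0],"roll": 0},
    {"fingers": 1,"translation": [0,-12.2,-0.5],"roll": 0},
    {"fingers": 1,"translation": [0,-12.2,-1.5],"roll": 0},
  ],
)

```text
clock: 17.67
eef_pos: [0.3598, 0.2012, 0.1224]
tool_rot: [0.691, 0.723, -0.001, -0.0]
ft_force: [1.2, -0.4, -2.4]
grip_width: 0.0233
```

```bash
python3 - <<'E'
from h import *
delta((.4658,.0218,.12),92.65)
c=cam();bot_px=(100,298)
E
```

```text
clock 17.67 tcp [0.3598 0.2012 0.1224] toolx yaw 92.64 tilt 0.12 force [ 1.2 -0.4 -2.4] grip 0.0233
delta cm [-18.4    9.76   0.24] roll -0.01
```

play_rows(
  motion=[
    {"fingers": 1,"translation": [-0.5,0,0],"roll": 0},
    {"fingers": 1,"translation": [-1.5,0,0],"roll": 0},
    {"fingers": 1,"translation": [-3,0,0],"roll": 0},
    {"fingers": 1,"translation": [-5,0,0],"roll": 0},
    {"fingers": 1,"translation": [-7,0,0],"roll": 0},
    {"fingers": 1,"translation": [-9,0.3,0],"roll": 0},
    {"fingers": 1,"translation": [-11,1,0],"roll": 0},
    {"fingers": 1,"translation": [-13,2.2,0],"roll": 0},
    {"fingers": 1,"translation": [-15,3.8,0],"roll": 0},
    {"fingers": 1,"translation": [-16.6,5.5,0.5],"roll": 0},
    {"fingers": 1,"translation": [-17.8,7.2,1.2],"roll": 0},
    {"fingers": 1,"translation": [-18.4,8.6,2.2],"roll": 0},
    {"fingers": 1,"translation": [-18.4,9.5,3.2],"roll": 0},
    {"fingers": 1,"translation": [-18.4,9.76,4.2],"roll": 0},
    {"fingers": 1,"translation": [-18.4,9.76,5],"roll": 0},
    {"fingers": 1,"translation": [-18.4,9.76,5.6],"roll": 0},
    {"fingers": 1,"translation": [-18.4,9.76,6],"roll": 0},
    {"fingers": 1,"translation": [-18.4,9.76,6.2],"roll": 0},
    {"fingers": 1,"translation": [-18.4,9.76,6.25],"roll": 0},
    {"fingers": 1,"translation": [-18.4,9.76,6.25],"roll": 0},
  ],
)

```text
clock: 19.38
eef_pos: [0.4663, 0.0224, 0.0605]
tool_rot: [0.69, 0.723, 0.0, 0.0]
ft_force: [0.8, 0.5, -3.0]
grip_width: 0.0231
```

play_rows(
  motion=[
    {"fingers": 1,"translation": [0,0,0.08],"roll": 0},
    {"fingers": 1,"translation": [0,0,0.16],"roll": 0},
    {"fingers": 1,"translation": [0,0,0.22],"roll": 0},
    {"fingers": 1,"translation": [0,0,0.28],"roll": 0},
    {"fingers": 1,"translation": [0,0,0.3],"roll": 0},
    {"fingers": 1,"translation": [0,0,0.3],"roll": 0},
  ],
)

```text
clock: 19.88
eef_pos: [0.4666, 0.0223, 0.058]
tool_rot: [0.691, 0.723, 0.0, 0.0]
ft_force: [-2.6, 0.7, 5.0]
grip_width: 0.0234
```

Contact with the bench. I'll open the fingers, let them clear, then rise.

play_rows(
  motion=[
    {"fingers": 0.3,"translation": [0,0,0],"roll": 0},
    {"fingers": 0,"translation": [0,0,0],"roll": 0},
    {"fingers": -0.5,"translation": [0,0,0],"roll": 0},
    {"fingers": -1,"translation": [0,0,0],"roll": 0},
    {"fingers": -1,"translation": [0,0,0],"roll": 0},
    {"fingers": -1,"translation": [0,0,0],"roll": 0},
    {"fingers": -1,"translation": [0,0,0],"roll": 0},
    {"fingers": -1,"translation": [0,0,0],"roll": 0},
    {"fingers": -1,"translation": [0,0,-0.5],"roll": 0},
    {"fingers": -1,"translation": [0,0,-2],"roll": 0},
    {"fingers": -1,"translation": [0,0,-4],"roll": 0},
    {"fingers": -1,"translation": [0,0,-6.5],"roll": 0},
    {"fingers": -1,"translation": [0,0,-9],"roll": 0},
    {"fingers": -1,"translation": [0,0,-12],"roll": 0},
    {"fingers": -1,"translation": [0,-2,-15],"roll": 0},
    {"fingers": -1,"translation": [0,-5,-18],"roll": 0},
    {"fingers": -1,"translation": [0,-8,-19],"roll": 0},
    {"fingers": -1,"translation": [0,-11,-19],"roll": 0},
    {"fingers": -1,"translation": [0,-13,-19],"roll": 0},
    {"fingers": -1,"translation": [0,-13,-19],"roll": 0},
  ],
)

```text
clock: 21.55
eef_pos: [0.3328, 0.016, 0.248]
tool_rot: [0.691, 0.723, -0.0, -0.0]
ft_force: [-0.4, -0.4, 0.1]
grip_width: 0.0855
```

```bash
python3 - <<'E'
from h import *
from scipy.optimize import least_squares
delta((.4,.02,.2))
s=cam("scene");c=cam()
cv2.imwrite("pics/f1.png",np.hstack([cv2.resize(s["bgr"][130:290,195:355],(400,400),interpolation=2),cv2.resize(c["bgr"][150:310,165:325],(400,400),interpolation=2)]))
E
```

```text
clock 21.55 tcp [0.3328 0.016  0.248 ] toolx yaw 92.64 tilt 0.04 force [-0.4 -0.4  0.1] grip 0.0855
delta cm [0.09 6.73 4.79] roll None
```

View pics/f1.png

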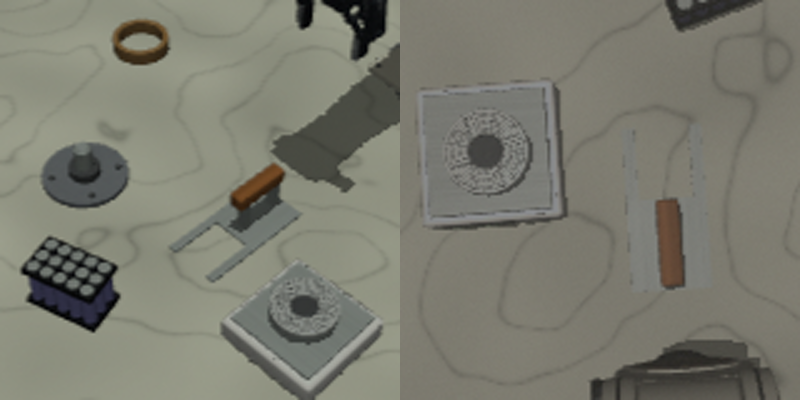

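The final view shows the coil flat on the rest, centred at top px (199.1,210.1) against (199.0,210.05) for the bare rest earlier. The spatula lies flat at its old place and the bystanders in view look unmoved.

```bash
python3 -c "
from workcell import bot
print(bot.job_done())"
```

```text
the job is handed in; nothing more can be done
None
```

The coil now lies flat and centred on the scale's rest, and I've handed the job in; no verdict was reported. I lifted it level off the spindle with the spatula, set it on the rest and drew the tines straight out. The spatula is back flat on the clear bench where it started.

- **Centring:** in the last top view the coil's centre is within about 1–2 mm of where the bare rest was measured.
- **Robot:** the fingers are open and the arm is about 25 cm above the bench, touching nothing. The clock read about 21.6 s of the 64 s allowed. The highest force I saw was about 6.5 N, read only at the end of each move.
- **Bystanders:** the tape roll and cell block look unmoved. The last picture's crop left out the bottle, so I didn't check it again; the arm wasn't meant to pass near it.
- **Disagreement:** the two cameras differed by 1–4 mm on the stand and tine positions. I averaged them, and the tines went under the coil without touching anything.

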